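# Lock the refilled pill organiser into its bedside holder with the quarter-turn thumbscrew

## Task

Keeping it level, set the filled pill organiser into the channel of its holder and slide it gently home against the block, so that the hole in its tab lies over the hole in the block. Then take the thumbscrew out of its parking boss, feel it gently down through both holes and through the slot of the floating socket below until its flange sits on the tab, and turn it a quarter turn clockwise so that it locks. Press only lightly throughout, and leave the things around it where they are.

Things in the scene. Friction and masses are not known exactly. Their poses are not given: they have to be found in the camera images.
- holder: Bare aluminium holder screwed to the table. Origin on the table, under the organiser's place; x along the channel towards the block, z up. Base plate 3 mm thick, x -62 to 102, y -31 to 31 mm, with a ledge (x 54 to 102, y 31 to 82) for the parking boss. Block: x 54 to 98, y -23 to 23, top at z 27 mm; its face at x 54 is the stop for the organiser's end.
- holder_seat (a point): Point x 0, y 0, z 3 mm of the holder, on the channel's floor: the organiser's origin lies here, same x direction, when it is home. Two guide lips 6 mm high stand 43.2 mm apart at x -50 to 40, so the organiser has 1.6 mm side play each way.
- holder_hole (a point): Centre of the oblong hole in the block (17 mm along x, 25 mm along y, 3 mm deep), at its top face: x 76, y 0, z 27 mm in the holder's frame.
- holder_socket (a point): Point x 76, y 0, z 22 mm of the holder: mean place of the slot in the steel socket plate below the hole (top z 22, 3.5 mm thick). Slot 8 mm along x, 16.4 mm along y, free below. The plate floats up to 4 mm off this point in x and in y, differently each time and unmeasured; about 6 N sideways shifts it. Pressed, it sinks on a spring, 4 N per mm, for 3 mm, then is solid.
- holder_cams (a point): Point x 76, y 0, z 18.5 mm of the holder, mean place of two cams under the socket plate. The cross pin drops in lying along y; turned clockwise seen from above it is drawn down with about 5 N, lies on a level land from about 1.2 rad on (locked, wing along the holder's x, at 1.57) and meets a stop at about 1.8 rad. Anticlockwise it is blocked after some 0.25 rad.
- holder_park (a point): Centre of the parking boss's rim: x 76, y 62, z 27 mm in the holder's frame. Upright tube, 31 mm outside, bore 22 mm, in which the thumbscrew hangs by its flange at the start, wing at any angle up to 0.7 rad from the holder's y.
- organiser: Grey plastic pill organiser, 110 to 230 g, four cells with closed flaps: body 108 mm long (x), 40 wide (y), 27 high. Origin: centre of the body's underside (without the tab), x towards the tab, z up. A 4 mm tab stands out of its +x end: x 54 to 94, y -20 to 20, z 24.2 to 28.2 mm, with an oblong hole (17 along x, 25 along y) at x 76, y 0; it passes over the block's top.
- organiser_hole (a point): Centre of the oblong hole in the organiser's tab, at the tab's top face.
- thumbscrew: Black quarter-turn thumbscrew, 40 g. Origin: centre of the flange's underside; z up, x along the wing and the cross pin. Flange 35 mm across, z 0 to 3. Wing to grip: 28 mm long (x), 9 thick (y), z 3 to 23. Steel stud 6 mm thick, flat end at z -19.2; cross pin 3.5 mm thick, 14 long, along x at z -15.2. Seated on the organiser's tab its origin is 31.2 mm above the table.
- charger: White hearing aid charger, 75 x 58 x 30 mm, origin under its centre. Bystander.
- battery_rack: Transparent blister rack of button batteries, 30 x 90 x 66 mm, origin under its centre. Bystander.
- clipper: Steel nail clipper, 58 x 12 x 12 mm, lying flat, origin under its centre. Bystander.
- coaster: Turquoise silicone coaster, 96 mm across, 4 mm thick, origin under its centre. Bystander.
Not all that is in view belongs to the job. Of the things that look like the organiser, the middle-sized one is meant.

How it is judged:
By the outcome, as a careful person would: the job done as asked, in the order asked, and still so for the second after the job is handed in, with the robot touching nothing.
It also fails if it takes over 61 s, if anything falls off the work surface, if the arm or the gripper's body presses on something with over 40 N, if the wrist force passes 120 N, or if a joint passes its speed limit or range.

## Robot

A 7-joint arm with a two-finger parallel gripper is mounted at the origin on the work surface. World frame = base frame: x ahead of the robot, y to its left, z up, the work surface at z = 0. Lengths are in m, angles in degrees, forces in N, time in s.
With the tool pointing down it reaches from about 0.425 to 0.875 m from the base axis. Payload 4.7 kg.
Tool frame: the origin (TCP) lies at the very end of the fingers, on their centre line; the grasp point (between the pads) lies 19 mm behind it; z points along the fingers, y is the direction in which the jaws open and shut (so a half turn about z gives the same grasp; the last joint's range is limited). The gripper opens to 87 mm and grips with 3 to 60 N. Pads are 19 mm wide; open, the fingers measure 117 mm over their backs; the gripper's body (75 mm by 190 mm) begins 51 mm behind the grasp point.
Start: joints at [64.979, 18.392, -4.016, 83.108, 1.295, 78.541, -3.26], TCP at [0.283, -0.585, 0.223] pointing down, gripper open.
Joint ranges: [-163.93, 163.93], [-17.29, 119.83], [-79.2, 71.16], [3.27, 140.29], [-89.18, 269.18], [5.43, 117.66], [-154.24, 154.24]. Speed limits (degrees/s): [147.25, 147.25, 180, 180, 180, 180, 180].

## Interface

Orientations are given as [roll, pitch, yaw] about the fixed x, y, z axes, in that order (R = Rz(yaw) Ry(pitch) Rx(roll)).
In Python, from cell import * gives the robot as it stands.
- The arm moves only by the tool drive_tool, never from a script. Its argument "moves" is text: rows parted by semicolons, each of 5 numbers parted by spaces: the shift along the tool's x, y, z in m, then the turn about the tool's z in degrees, then the gripper's target within -1 to 1 (fully open at 1, half-way at 0, shut at -1). In form: x y z yaw fingers; .... A call has exactly 8 rows; each row is the pose to reach, as a shift and turn from the pose commanded when the call began, along the tool's axes at that moment; what a row does not reach only later rows make up. A row lasts 1/10 s, in which the tool goes at most 50 mm and 8.59 degrees, less where a joint would pass 70% of its speed; a pose out of reach is approached as far as the arm can. A call with a gripper value outside its range is refused whole. The fingers move at their own pace and stop on an object; "grip_force" is the grip in N (left out, the last holds). Time passes only in rows, so rows that repeat a pose let the fingers close, or fill a call up. It gives the time, the measured TCP pose, the force and the opening at its end, in the units of the state.
- get_obs(): the state, without advancing time (a new reading comes with each control period).
- read_camera(name): name is "scene" or "side" or "wrist"; returns (picture, depth): 420x560x3 uint8, red, green, blue; 420x560 float32, m along the optical axis (not along the pixel's ray), 0 where there is no reading.
- calibration(name): a dict with "intrinsics" (3x3 intrinsics, pixels), "cam_to_world" (4x4, takes a point from camera to world coordinates); the wrist camera has in their place "T_tool_cam" (4x4, takes a point from camera to tool coordinates, whose origin is the TCP and whose axes are the flange's). Camera axes: x right, y up, looking along -z (the intrinsics and any distortion apply to the point x, -y, -z); pixel columns grow to the right and rows downward; lengths in m; the calibration is good to about 2 mm. A picture is of the moment at which its call begins: read the wrist's pose just before it. calibration takes no time and is no camera call.
- sign_off(): hands the job in, once; it reports no verdict.
Trained networks look in the newest picture that a camera, given by its name, has taken for a name from the list of things; names that differ only in an ending like _2 or _b are one class to them, and where a whole thing is asked for, a point or a joint stands for the part that bears it (a point fixed in the world has none). Each returns a list of dicts, best first, with "conf" (0 to 1); they miss things now and then, are a little off and sometimes report something else, mostly with a low value. They report only what shows in the picture. A call takes as long as a camera call. They do not tell look-alikes from the thing itself.
- search_frame(camera, name): "uv" ([column, row] in pixels, amid what is visible of it).
- pinpoint(camera, name): "uv" ([column, row] in pixels: a listed point, or the origin of a listed thing).
The state is a dict: "time_s": time; "qpos": joint angles; "joint_velocities": joint speeds; "effort": joint torques, N m; "tool_pos": TCP position; "tool_rot": TCP orientation; "force": force on the tool from outside, world axes, zero at the start; "wrist_torque": the same for the moment, N m; "grip_width": finger opening in m.
Only numpy, scipy, OpenCV 4.12 (cv2) and the standard library are available. Lean on these libraries where they do the work, as an engineer would, in place of code of your own. Each camera call takes 0.05 s, during which the arm holds its last target. There are 200 camera calls.

## Working session

There is one attempt and no reset: what is moved stays moved. The work goes in short steps, Python scripts to look and compute and a tool call to move; the robot and the scene stay as the last step left them, time stands still between calls to the robot, and variables do not carry over. Pictures are saved under pics/ and viewed, about 8 in all and at most 12, crops included, and the job is handed in when it is done.

Besides the shell and the picture viewer there is one more tool, called after "Call:" as a command line: name --argument value ..., lists and objects as JSON in quotes. drive_tool: Moves the arm, as the interface text tells. Its arguments: {"type":"object","properties":{"moves":{"type":"string"},"grip_force":{"type":"number"}},"required":["moves"]}

```bash
ls; mkdir -p pics
cat > h.py <<'E'
from cell import *
import numpy as np, cv2
from scipy.spatial.transform import Rotation as R
def look(c):
    o=get_obs(); im,d=read_camera(c); k=calibration(c)
    K=np.array(k["intrinsics"])
    if "cam_to_world" in k: T=np.array(k["cam_to_world"])
    else:
        T=np.eye(4); T[:3,:3]=R.from_euler('xyz',o["tool_rot"],degrees=True).as_matrix(); T[:3,3]=o["tool_pos"]; T=T@np.array(k["T_tool_cam"])
    return im,d,K,T,k
def ray(K,T,uv):
    r=np.linalg.inv(K)@[uv[0],uv[1],1]; return T[:3,:3]@(r*[1,-1,-1]),T[:3,3]
def atd(K,T,uv,d):
    r,p=ray(K,T,uv); return p+r*d
def atz(K,T,uv,z):
    r,p=ray(K,T,uv); return p+r*(z-p[2])/r[2]
def proj(K,T,P):
    c=np.linalg.inv(T)@np.append(P,1); c=c[:3]*[1,-1,-1]; q=K@c; return q[:2]/q[2]
def save(n,im): cv2.imwrite('pics/'+n,im[:,:,::-1])
E
python3 - <<'E'
from h import *
np.set_printoptions(precision=4,suppress=True)
o=get_obs(); print({k:np.round(v,3) for k,v in o.items()})
names=["holder","holder_seat","holder_hole","holder_park","organiser","organiser_hole","thumbscrew"]
for c in ["scene","side"]:
    im,d,K,T,k=look(c); save(c+'0.png',im); print(c,k.keys(),K.tolist(),T[:3,3])
    for n in names:
        for r in pinpoint(c,n)[:4]:
            u=r["uv"]; dd=d[int(u[1]),int(u[0])] if 0<=u[1]<420 and 0<=u[0]<560 else 0
            print(n,np.round(u,1),round(r["conf"],2),atd(K,T,u,dd))
E
```

```text
pics
{'time_s': np.float64(0.0), 'qpos': array([64.98 , 18.439, -4.017, 83.178,  1.296, 78.541, -3.259]), 'joint_velocities': array([ 0.104, -0.032, -0.113, -0.08 , -0.08 ,  0.018, -0.042]), 'effort': array([  0.   , -49.128,  -0.404, -31.252,  -0.064,   0.044,   0.   ]), 'tool_pos': array([ 0.283, -0.585,  0.221]), 'tool_rot': array([-179.887,    0.007,   25.832]), 'force': array([-0.094,  0.995,  0.637]), 'wrist_torque': array([ 0.046, -0.036,  0.01 ]), 'grip_width': np.float64(0.087)}
scene dict_keys(['intrinsics', 'cam_to_world']) [[423.54290639773325, 0.0, 280.4179772626257], [0.0, 423.54290639773325, 205.67979090076108], [0.0, 0.0, 1.0]] [ 1.0819 -0.1809  0.8084]
holder [331.5 182.1] 0.72 [0.5299 0.1027 0.0048]
holder [340.8 202.4] 0.71 [0.6012 0.0965 0.0212]
holder_seat [329.7 184. ] 0.89 [0.5337 0.0968 0.0045]
holder_seat [343.2 206.6] 0.56 [0.6168 0.0954 0.0269]
holder_hole [341.3 203.8] 0.84 [0.6046 0.0964 0.0205]
holder_park [367.5 198.8] 0.74 [0.6159 0.1534 0.0311]
organiser [137.6 169.4] 0.81 [ 0.3786 -0.3292  0.0351]
organiser [137.4 250.7] 0.79 [ 0.5874 -0.3566  0.0199
[... 497 characters left out ...]
 1.0]] [0.416  0.6295 0.6145]
holder_seat [294.4 268.7] 0.69 [0.5334 0.1015 0.0047]
holder_hole [258.6 249.2] 0.58 [0.6097 0.0873 0.0213]
holder_park [247.2 271.1] 0.78 [0.6069 0.1592 0.037 ]
holder_park [189.5 207.6] 0.31 [ 0.8031 -0.0068  0.0032]
holder_park [293.3 268.1] 0.26 [0.5358 0.1009 0.005 ]
organiser [322.8 147. ] 0.86 [ 0.5705 -0.3447  0.0019]
organiser [405.1 164.3] 0.65 [ 0.3542 -0.2706  0.0376]
organiser [337.9 171.3] 0.56 [ 0.5078 -0.2147  0.0227]
organiser_hole [399.4 128. ] 0.91 [ 0.3798 -0.4477  0.0369]
organiser_hole [346.3 140.8] 0.62 [ 0.5149 -0.3984  0.0003]
organiser_hole [303.  161.6] 0.59 [ 0.5979 -0.2262  0.0255]
thumbscrew [243.9 272.5] 0.84 [0.6085 0.1712 0.0459]
```

Run:
```python
import cv2
a=cv2.imread('pics/scene0.png');cv2.imwrite('pics/s1.png',cv2.resize(a[90:330,30:430],(800,480),interpolation=cv2.INTER_CUBIC))
```

```text
(no output)
```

View pics/s1.png

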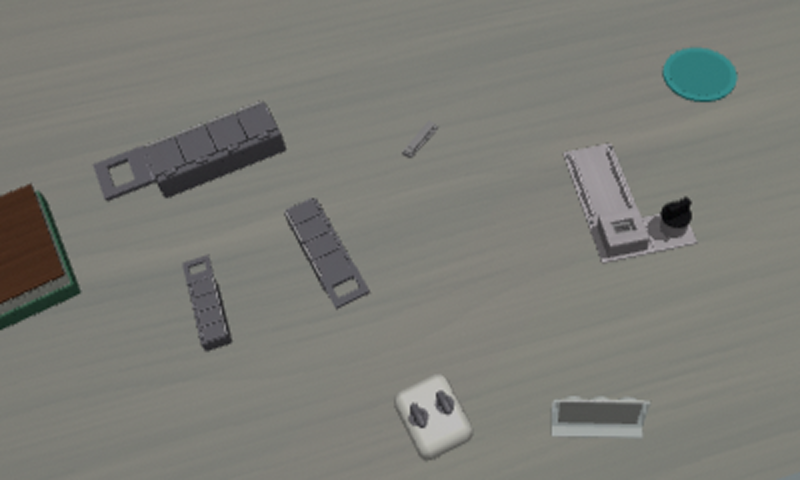

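The crop shows three organisers: the middle-sized one at crop (325,250), which is px (192,215). The holder is at (610,200), with the thumbscrew in its boss at (677,213). Next I'll measure poses from the combined point cloud.

```bash
cat >> h.py <<'E'
def cloud(d,K,T):
    v,u=np.mgrid[0:d.shape[0],0:d.shape[1]]; m=d>0
    r=(np.linalg.inv(K)@np.stack([u[m],v[m],np.ones(m.sum())]))*np.array([[1],[-1],[-1]])*d[m]
    return (T[:3,:3]@r).T+T[:3,3]
def rect(P):
    (c,s,a)=cv2.minAreaRect((P[:,:2]*1000).astype(np.float32)); return np.round(c,1),np.round(s,1),round(a,1)
E
python3 - <<'E'
from h import *
np.set_printoptions(precision=4,suppress=True)
for c in ["scene","side"]:
    im,d,K,T,k=look(c); P=cloud(d,K,T)
    for nm,x,y,r,lo,hi in [("org",.55,-.235,.1,.018,.036),("holderall",.55,.1,.13,.0015,.1),("block",.607,.092,.04,.02,.033),("boss",.612,.157,.025,.02,.08),("wing",.612,.157,.03,.038,.08)]:
        q=P[(np.hypot(P[:,0]-x,P[:,1]-y)<r)&(P[:,2]>lo)&(P[:,2]<hi)]
        if len(q)>5: print(c,nm,len(q),rect(q),np.median(q[:,2]).round(4),np.percentile(q[:,2],98).round(4))
    t=P[(np.abs(P[:,0]-.45)<.03)&(np.abs(P[:,1]-0)<.05)]; print('table z',np.median(t[:,2]),t[:,2].std())
    if c=="scene":
        for n,u,z in [("seat",(329.7,184),.003),("hole",(341.3,203.8),.027),("park",(367.5,198.8),.027),("orghole",(202,232.9),.0282),("org",(188.4,213.1),.0)]: print(n,atz(K,T,u,z))
    else:
        for n,u,z in [("seat",(294.4,268.7),.003),("hole",(258.6,249.2),.027),("park",(247.2,271.1),.027),("orghole",(303,161.6),.0282),("org",(337.9,171.3),0),("ts",(243.9,272.5),.027)]: print(n,atz(K,T,u,z))
E
```

```text
scene org 959 (array([ 536.9, -229.2]), array([149.8,  40.2]), 13.3) 0.0281 0.0312
scene holderall 3478 (array([549.7,  99.9]), array([258.9, 254.1]), 90.0) 0.0032 0.04
scene block 370 (array([606.3,  95.5]), array([47.3, 46.3]), 87.3) 0.0269 0.0298
scene boss 192 (array([611.8, 155.3]), array([33., 31.]), 45.7) 0.0321 0.0518
scene wing 72 (array([611.1, 156.1]), array([ 9.9, 29.2]), 13.7) 0.0491 0.0524
table z 0.0009229525642282521 0.0014650033014187197
seat [0.5327 0.0973 0.003 ]
hole [0.6086 0.0941 0.027 ]
park [0.6135 0.1551 0.027 ]
orghole [ 0.5905 -0.2175  0.0282]
org [ 0.5117 -0.2386  0.    ]
side org 693 (array([ 538.6, -228.5]), array([147. ,  44.6]), 12.7) 0.0272 0.0301
side holderall 5388 (array([550.6, 101.3]), array([256.3, 258.7]), 77.8) 0.0031 0.0331
side block 462 (array([608.5,  96.6]), array([49.5, 45.7]), 86.4) 0.0274 0.0299
side boss 299 (array([611.8, 158.1]), array([32.7, 34.2]), 18.8) 0.0317 0.0525
side wing 92 (array([611.8, 157.7]), array([ 9.1, 29.5]), 13.6) 0.0503 0.053
table z 0.0006841264973727057 0.0010529377799291181
seat [0.5338 0.1001 0.003 ]
hole [0.6078 0.0926 0.027 ]
park [0.6102 0.1511 0.027 ]
orghole [ 0.597  -0.2222  0.0282]
org [ 0.5114 -0.2471  0.    ]
ts [0.6148 0.1559 0.027 ]
```

Call:
drive_tool --moves "0.043 -0.025 0.008 3 1; 0.086 -0.05 0.016 7 1; 0.129 -0.076 0.024 10 1; 0.172 -0.101 0.032 12.8 1; 0.215 -0.126 0.04 12.8 1; 0.258 -0.151 0.04 12.8 1; 0.301 -0.177 0.04 12.8 1; 0.345 -0.202 0.04 12.8 1" --grip_force 15

```text
time_s: 1.7
tool_pos: [0.5048, -0.2536, 0.1828]
tool_rot: [180.0, -0.0, 13.0]
force: [0.1, -1.0, 0.1]
grip_width: 0.0872
```

Run:
```python
from h import *
np.set_printoptions(precision=4,suppress=True)
o=get_obs(); print(o["time_s"],o["tool_pos"],o["tool_rot"],o["force"])
im,d,K,T,k=look("wrist"); save('w1.png',im); print(T[:3,:]); P=cloud(d,K,T)
q=P[(P[:,2]>.018)&(P[:,2]<.036)&(np.hypot(P[:,0]-.54,P[:,1]+.23)<.1)]; print(len(q),len(q) and rect(q),np.median(q[:,2]))
t=P[(P[:,2]<.01)];print(np.median(t[:,2]))
for n in ["organiser","organiser_hole"]:
    for r in pinpoint("wrist",n)[:2]: print(n,r["uv"],r["conf"],atz(K,T,r["uv"],.028 if 'h' in n else 0))
```

```text
1.7 [ 0.5048 -0.2536  0.1828] [179.9602  -0.0164  13.0194] [ 0.1317 -0.986   0.1128]
[[ 0.2264  0.9292  0.292   0.5859]
 [-0.974   0.2159  0.0683 -0.2362]
 [ 0.0005 -0.2999  0.954   0.3443]]
7479 (array([ 538.7, -232. ]), array([147.6,  40. ]), 13.3) 0.026616581844511877
-0.0008096108059951201
organiser [319.7, 345.0] 0.9 [ 0.3469 -0.3338  0.    ]
organiser [415.8, 149.0] 0.89 [ 0.5705 -0.3655  0.    ]
organiser_hole [409.0, 213.3] 0.86 [ 0.5168 -0.3678  0.028 ]
organiser_hole [264.1, 85.2] 0.7 [ 0.5924 -0.2202  0.028 ]
```

View pics/w1.png

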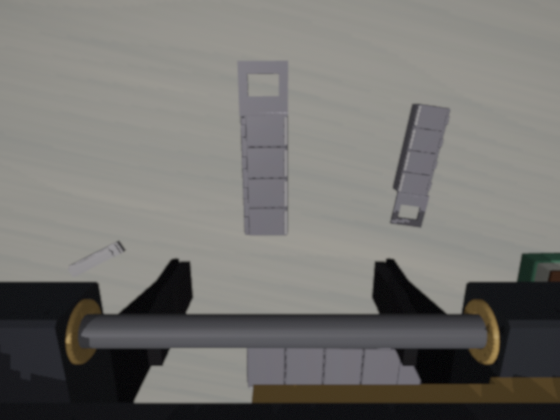

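Call:
drive_tool --moves "0.01 -0.007 0.04 -0.3 1; 0.0207 -0.0143 0.08 -0.3 1; 0.0207 -0.0143 0.12 -0.3 1; 0.0207 -0.0143 0.15 -0.3 1; 0.0207 -0.0143 0.168 -0.3 1; 0.0207 -0.0143 0.1743 -0.3 1; 0.0207 -0.0143 0.1743 -0.3 0.2; 0.0207 -0.0143 0.1743 -0.3 -0.3" --grip_force 20

```text
time_s: 2.65
tool_pos: [0.5216, -0.2379, 0.0094]
tool_rot: [179.9, -0.1, 13.3]
force: [0.3, -0.0, 0.2]
grip_width: 0.0777
```

Call:
drive_tool --moves "0 0 0 0 -0.5; 0 0 0 0 -0.5; 0 0 0 0 -0.5; 0 0 -0.005 0 -0.5; 0 0 -0.02 0 -0.5; 0 0 -0.04 0 -0.5; 0 0 -0.06 0 -0.5; 0 0 -0.08 0 -0.5"

```text
time_s: 3.45
tool_pos: [0.5214, -0.2369, 0.0905]
tool_rot: [179.9, -0.1, 13.3]
force: [1.9, -0.3, -0.2]
grip_width: 0.0233
```

Run:
```python
from h import *
np.set_printoptions(precision=4,suppress=True)
o=get_obs(); print(o["time_s"],o["tool_pos"],o["tool_rot"],o["force"],o["grip_width"])
for c in ["wrist","side"]:
    im,d,K,T,k=look(c); save(c+'2.png',im); P=cloud(d,K,T)
    z0=o["tool_pos"][2]-.0085
    Q=np.c_[(P-o["tool_pos"])[:,:2]@np.array([[np.cos(a:=np.radians(o["tool_rot"][2])),-np.sin(a)],[np.sin(a),np.cos(a)]]),P[:,2]]
    m=(np.abs(Q[:,1])<.03)&(Q[:,0]>.015)&(Q[:,0]<.11)&(np.abs(Q[:,2]-z0-.0275)<.012); q=Q[m]
    print(c,len(q), len(q)and rect(q))
    if len(q)>50:
        A=np.c_[q[:,:2],np.ones(len(q))]; print(np.linalg.lstsq(A,q[:,2]-z0,rcond=None)[0])
```

```text
3.45 [ 0.5214 -0.2369  0.0905] [179.9445  -0.0599  13.342 ] [ 1.9406 -0.2788 -0.1965] 0.02331342738731341
wrist 0 0
side 0 0
```

View pics/wrist2.png

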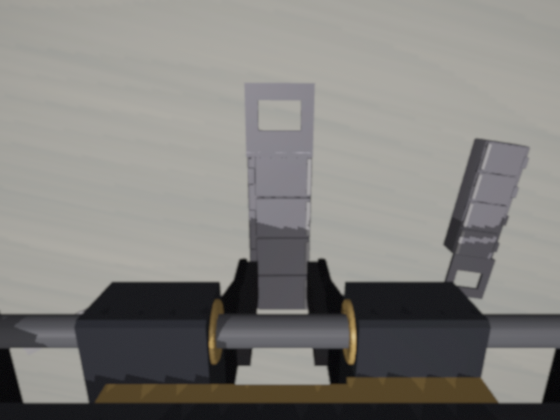

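Run:
```python
from h import *
for c in ["wrist","side"]:
    im,d,K,T,k=look(c); P=cloud(d,K,T)
    q=P[(P[:,2]>.018)&(P[:,2]<.036)&(np.hypot(P[:,0]-.54,P[:,1]+.23)<.1)]; print(c,len(q),len(q) and rect(q),np.median(q[:,2]))
```

```text
wrist 12216 (array([ 538.7, -232.6]), array([147.2,  40.2]), 13.2) 0.02664347682995974
side 695 (array([ 538.4, -227.7]), array([146.7,  44.5]), 13.5) 0.02706387223264406
```

The organiser is unmoved and centred between the fingers (column 280). The fingers closed too late, so I'll repeat with enough closing time.

Call:
drive_tool --moves "0 0 0 0 0.6; 0 0 0.01 0 0.6; 0 0 0.02 0 0.6; 0 0 0.03 0 0.6; 0 0 0.045 0 0.6; 0 0 0.045 0 0.6; 0 0 0.065 0 0.6; 0 0 0.08 0 0.6"

```text
time_s: 4.45
tool_pos: [0.5209, -0.2368, 0.0074]
tool_rot: [-180.0, 0.0, 13.3]
force: [0.0, 0.1, 0.4]
grip_width: 0.069
```

Call:
drive_tool --moves "0 0 0 0 -0.4; 0 0 0 0 -0.4; 0 0 0 0 -0.4; 0 0 0 0 -0.4; 0 0 0 0 -0.4; 0 0 0 0 -0.4; 0 0 0 0 -0.4; 0 0 0 0 -0.4"

```text
time_s: 5.25
tool_pos: [0.5215, -0.2367, 0.009]
tool_rot: [180.0, -0.0, 13.3]
force: [-1.2, 2.5, 5.2]
grip_width: 0.0397
```

Call:
drive_tool --moves "0 0 -0.006 0 -0.4; 0 0 -0.018 0 -0.4; 0 -0.008 -0.032 1 -0.4; 0.002 -0.03 -0.048 3 -0.4; 0.005 -0.06 -0.06 5 -0.4; 0.009 -0.095 -0.066 7 -0.4; 0.012 -0.13 -0.066 9 -0.4; 0.015 -0.165 -0.066 11 -0.4"

```text
time_s: 6.05
tool_pos: [0.4975, -0.0711, 0.0757]
tool_rot: [180.0, -0.1, 2.2]
force: [-0.5, 1.0, -2.1]
grip_width: 0.0397
```

Call:
drive_tool --moves "-0.003 -0.035 0 1.5 -0.4; -0.006 -0.07 0 3 -0.4; -0.009 -0.105 0 4.5 -0.4; -0.012 -0.135 0 6 -0.4; -0.0155 -0.16 0 6 -0.4; -0.0169 -0.173 0 6 -0.4; -0.0169 -0.178 0 6 -0.4; -0.0169 -0.178 0 6 -0.4"

```text
time_s: 6.85
tool_pos: [0.4736, 0.1041, 0.0746]
tool_rot: [180.0, -0.0, -3.7]
force: [0.4, -0.1, -1.8]
grip_width: 0.0398
```

Run:
```python
from h import *
np.set_printoptions(precision=4,suppress=True)
o=get_obs(); print(o["time_s"],o["tool_pos"],o["tool_rot"],o["force"],o["grip_width"])
a=np.radians(o["tool_rot"][2]); Rz=np.array([[np.cos(a),-np.sin(a)],[np.sin(a),np.cos(a)]])
for c in ["wrist","side"]:
    im,d,K,T,k=look(c); save(c+'3.png',im); P=cloud(d,K,T)
    # holder block, boss
    for nm,x,y,r,lo,hi in [("block",.607,.095,.04,.02,.033),("boss",.612,.157,.025,.02,.08),("wing",.612,.157,.03,.038,.08)]:
        q=P[(np.hypot(P[:,0]-x,P[:,1]-y)<r)&(P[:,2]>lo)&(P[:,2]<hi)]
        if len(q)>5: print(c,nm,len(q),rect(q),np.median(q[:,2]).round(4))
    q=P[(np.abs(P[:,2]-.003)<.0015)&(np.hypot(P[:,0]-.64,P[:,1]-.1)<.03)]
    Q=np.c_[(P-o["tool_pos"])[:,:2]@Rz,P[:,2]-o["tool_pos"][2]]
    m=(np.abs(Q[:,1])<.019)&(Q[:,0]>.014)&(Q[:,0]<.11)&(np.abs(Q[:,2]-.0185)<.014); q=Q[m]
    print(c,'held',len(q), len(q)and rect(q))
    if len(q)>50:
        A=np.c_[q[:,:2],np.ones(len(q))]; print(np.linalg.lstsq(A,q[:,2],rcond=None)[0])
    for n in ["holder_hole","holder_park"]:
        for r in pinpoint(c,n)[:1]: print(n,r["uv"],round(r["conf"],2),atz(K,T,r["uv"],.027))
```

```text
6.85 [0.4736 0.1041 0.0746] [179.9704  -0.0372  -3.6618] [ 0.4099 -0.0607 -1.8418] 0.03976793883396651
wrist block 3591 (array([595. ,  93.7]), array([46.1, 19.1]), 86.4) 0.0261
wrist boss 1436 (array([600.4, 155.1]), array([33.5, 12.6]), 86.4) 0.0293
wrist wing 14 (array([604.6, 164.8]), array([2.8, 0.7]), 83.0) 0.0395
wrist held 15806 (array([52.9, -0.2]), array([77.7, 37.6]), 0.0)
[ 0.0246 -0.017   0.0165]
side block 460 (array([608.2,  95.7]), array([50.1, 45. ]), 87.4) 0.0275
side boss 298 (array([611.6, 158.4]), array([32.6, 31.9]), 21.1) 0.0316
side wing 89 (array([611.8, 157.7]), array([ 8.7, 30.4]), 12.2) 0.05
side held 163 (array([76.3,  0.1]), array([33.2, 37.7]), 0.1)
[ 0.0153 -0.0005  0.018 ]
holder_hole [292.4, 269.9] 0.67 [0.5319 0.1247 0.027 ]
holder_park [244.0, 269.7] 0.79 [0.617  0.1496 0.027 ]
```

View pics/wrist3.png

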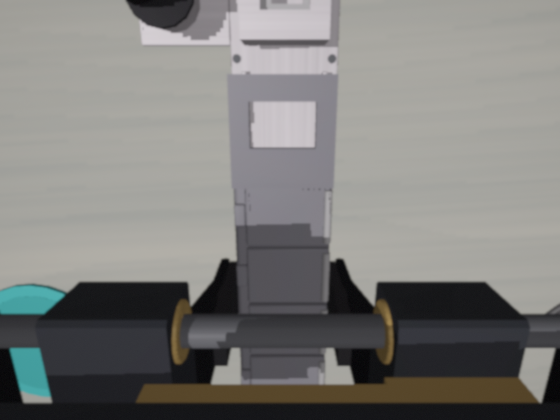

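Run:
```python
from h import *
np.set_printoptions(precision=4,suppress=True)
o=get_obs(); a=np.radians(-3.66); Rz=np.array([[np.cos(a),-np.sin(a)],[np.sin(a),np.cos(a)]])
im,d,K,T,k=look("wrist"); P=cloud(d,K,T)
Q=np.c_[(P-o["tool_pos"])[:,:2]@Rz,P[:,2]]
def sec(nm,x0,x1,z0,z1,w=.035):
    for x in np.linspace(x0,x1,4)[:-1]:
        q=Q[(Q[:,0]>x)&(Q[:,0]<x+(x1-x0)/3)&(Q[:,2]>z0)&(Q[:,2]<z1)&(abs(Q[:,1])<w)]
        if len(q)>20: print(nm,round(x,3),len(q),'y',q[:,1].min().round(4),q[:,1].max().round(4),'mid',((q[:,1].min()+q[:,1].max())/2).round(4),'z',np.median(q[:,2]).round(4))
sec('tab',.055,.09,.08,.105); sec('block',.113,.13,.023,.031); sec('plate',.095,.11,.0,.008,.05)
q=Q[(Q[:,2]>.08)&(Q[:,2]<.11)&(abs(Q[:,1])<.03)]; print('tab end x',q[:,0].max()); 
q=Q[(Q[:,2]>.023)&(Q[:,2]<.031)&(abs(Q[:,1])<.02)&(Q[:,0]>.1)]; print('block face x',np.percentile(q[:,0],1),q[:,0].min())
q=Q[(Q[:,0]>.058)&(Q[:,0]<.09)&(Q[:,2]>.08)&(abs(Q[:,1])<.03)]; print(np.linalg.lstsq(np.c_[q[:,:2],np.ones(len(q))],q[:,2],rcond=None)[0])
```

```text
tab 0.055 3037 y -0.0217 0.0183 mid -0.0017 z 0.0924
tab 0.067 1332 y -0.0217 0.0184 mid -0.0017 z 0.0924
tab 0.078 2918 y -0.0218 0.0183 mid -0.0018 z 0.0924
block 0.113 1124 y -0.0248 0.0211 mid -0.0018 z 0.0262
block 0.119 1131 y -0.0248 0.0213 mid -0.0017 z 0.0262
block 0.124 737 y -0.0246 0.021 mid -0.0018 z 0.0263
plate 0.095 590 y -0.0498 0.0497 mid -0.0 z 0.0021
plate 0.1 1118 y -0.0494 0.0499 mid 0.0003 z 0.0022
plate 0.105 1067 y -0.0492 0.0497 mid 0.0002 z 0.0022
tab end x 0.09176274958512964
block face x 0.11249406515584191 0.11231521657721474
[ 0.0008 -0.0007  0.0923]
```

Tab and block agree laterally within 0.1 mm, the organiser is level, there is 60.6 mm to go to home and 62 mm to go down.

Call:
drive_tool --moves "0.012 0 0 0 -0.4; 0.03 0 0.006 0 -0.4; 0.044 0 0.018 0 -0.4; 0.0486 0 0.033 0 -0.4; 0.0486 0 0.046 0 -0.4; 0.0486 0 0.054 0 -0.4; 0.0486 0 0.057 0 -0.4; 0.0486 0 0.058 0 -0.4"

```text
time_s: 8.0
tool_pos: [0.5213, 0.1013, 0.0158]
tool_rot: [180.0, 0.0, -3.6]
force: [-0.4, 0.5, -1.4]
grip_width: 0.04
```

Call:
drive_tool --moves "0 0 0.0005 0 -0.4; 0 0 0.001 0 -0.4; 0 0 0.0015 0 -0.4; 0 0 0.002 0 -0.4; 0 0 0.0025 0 -0.4; 0 0 0.003 0 -0.4; 0 0 0.003 0 -0.4; 0 0 0.003 0 -0.4"

```text
time_s: 8.8
tool_pos: [0.5219, 0.1013, 0.0132]
tool_rot: [180.0, -0.0, -3.7]
force: [0.7, -0.2, -2.3]
grip_width: 0.0397
```

Call:
drive_tool --moves "0 0 0.0003 0 -0.4; 0 0 0.0006 0 -0.4; 0 0 0.0009 0 -0.4; 0 0 0.0012 0 -0.4; 0 0 0.0012 0 -0.4; 0 0 0.0012 0 -0.4; 0 0 0.0012 0 -0.4; 0 0 0.0012 0 -0.4"

```text
time_s: 9.6
tool_pos: [0.5219, 0.1012, 0.0121]
tool_rot: [180.0, 0.0, -3.7]
force: [0.0, -0.1, -0.9]
grip_width: 0.0395
```

Call:
drive_tool --moves "0.0015 0 0 0 -0.4; 0.003 0 0 0 -0.4; 0.0045 0 0 0 -0.4; 0.006 0 0 0 -0.4; 0.0075 0 0 0 -0.4; 0.0085 0 0 0 -0.4; 0.0092 0 0 0 -0.4; 0.0095 0 0 0 -0.4"

```text
time_s: 10.4
tool_pos: [0.5313, 0.1007, 0.012]
tool_rot: [180.0, 0.0, -3.7]
force: [-1.4, -0.1, 1.6]
grip_width: 0.0396
```

Call:
drive_tool --moves "0.0004 0 0 0 -0.4; 0.0008 0 0 0 -0.4; 0.0012 0 0 0 -0.4; 0.0016 0 0 0 -0.4; 0.002 0 0 0 -0.4; 0.0024 0 0 0 -0.4; 0.0024 0 0 0 -0.4; 0.0024 0 0 0 -0.4"

```text
time_s: 11.2
tool_pos: [0.5339, 0.1005, 0.012]
tool_rot: [180.0, -0.0, -3.7]
force: [-2.4, -0.0, 0.6]
grip_width: 0.0399
```

Call:
drive_tool --moves "0.0003 0 0 0 -0.4; 0.0006 0 0 0 -0.4; 0.0009 0 0 0 -0.4; 0.0012 0 0 0 -0.4; 0.0012 0 0 0 -0.4; 0.0012 0 0 0 -0.4; 0.0012 0 0 0 -0.4; 0.0012 0 0 0 -0.4"

```text
time_s: 12.0
tool_pos: [0.5341, 0.1004, 0.012]
tool_rot: [180.0, 0.1, -3.7]
force: [-5.6, -0.2, 5.4]
grip_width: 0.0398
```

Run:
```python
from h import *
o=get_obs(); print(o["tool_pos"],o["force"],o["wrist_torque"])
im,d,K,T,k=look("wrist"); save('w4.png',im)
```

```text
[0.53411495 0.10044825 0.01202095] [-5.57373856 -0.15677521  5.36360267] [0.16328084 1.16735606 0.02336875]
```

View pics/w4.png

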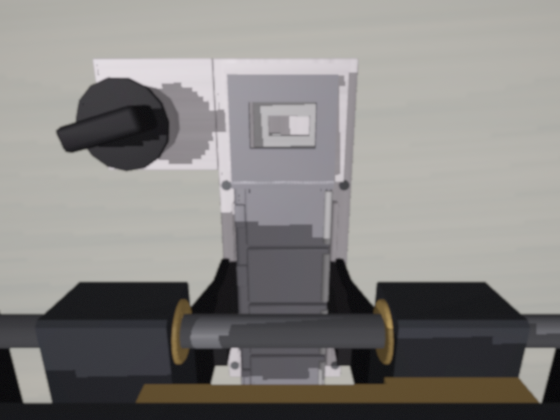

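The body is against the block (contact 5.6 N) and the holes coincide at about (282,125). I'll release and rise.

Call:
drive_tool --moves "-0.0004 0 -0.0003 0 -0.4; -0.0006 0 -0.0005 0 0.2; -0.0006 0 -0.0005 0 0.6; -0.0006 0 -0.0005 0 0.6; -0.0006 0 -0.0005 0 0.6; -0.0006 0 -0.0005 0 0.6; -0.0006 0 -0.02 0 0.6; -0.0006 0 -0.06 0 0.6"

```text
time_s: 12.85
tool_pos: [0.5316, 0.0998, 0.0697]
tool_rot: [179.9, 0.4, -3.7]
force: [0.4, -0.7, 0.6]
grip_width: 0.0689
```

Run:
```python
from h import *
np.set_printoptions(precision=4,suppress=True)
o=get_obs(); print(o["qpos"],o["tool_pos"])
im,d,K,T,k=look("wrist"); save('w5.png',im); P=cloud(d,K,T)
for nm,lo,hi in [("wing",.043,.06),("flange",.025,.033),("hole/tab",.029,.034)]:
    c=(.612,.157) if nm!="hole/tab" else (.6075,.0935)
    q=P[(np.hypot(P[:,0]-c[0],P[:,1]-c[1])<.03)&(P[:,2]>lo)&(P[:,2]<hi)]
    if len(q)>5: print(nm,len(q),rect(q),np.median(q[:,2]))
# socket slot
q=P[(np.abs(P[:,0]-.607)<.012)&(np.abs(P[:,1]-.094)<.016)]
print(np.histogram(q[:,2],bins=np.arange(-.004,.036,.003)))
for lo,hi in [(-.004,.012),(.017,.0235)]:
    s=q[(q[:,2]>lo)&(q[:,2]<hi)]; print(len(s), len(s)>5 and rect(s))
for r in pinpoint("wrist","thumbscrew")[:2]: print(r["uv"],r["conf"],atz(K,T,r["uv"],.027))
```

```text
[  12.6675   15.2593  -29.3495  107.4952    8.4935   59.7954 -113.8227] [0.5316 0.0998 0.0697]
wing 1190 (array([611.5, 154.4]), array([ 9. , 28.4]), 12.4) 0.04900303198731436
flange 2457 (array([611.7, 153.8]), array([34.5, 33.2]), 9.6) 0.029240722677103342
hole/tab 5121 (array([601.7,  94.6]), array([40.1, 47.9]), 86.4) 0.030423240243792865
(array([   0,  151,  270,    0,    0,    9,    2,   78,  951,   59,  125,
       1311,   12]), array([-0.004, -0.001,  0.002,  0.005,  0.008,  0.011,  0.014,  0.017,
        0.02 ,  0.023,  0.026,  0.029,  0.032,  0.035]))
424 (array([606.3,  91.6]), array([17.2,  8.1]), 86.4)
1030 (array([607.6,  93.6]), array([24. , 16.8]), 86.4)
[166.9, 114.7] 0.64 [0.61   0.1541 0.027 ]
```

Call:
drive_tool --moves "0.01 -0.008 0 -8.5 0.4; 0.02 -0.016 0 -17 0.3; 0.03 -0.024 0 -25.5 0.2; 0.04 -0.032 0 -34 0.1; 0.05 -0.04 0 -42.5 0; 0.06 -0.048 0 -51 -0.1; 0.07 -0.056 0 -59.5 -0.2; 0.0734 -0.0602 0 -68 -0.2"

```text
time_s: 13.75
tool_pos: [0.6124, 0.1565, 0.0717]
tool_rot: [180.0, -0.1, 64.7]
force: [-0.4, -0.0, 0.2]
grip_width: 0.0362
```

Call:
drive_tool --moves "0 0 0 -8.5 -0.2; 0 0 0 -17 -0.2; 0 0 0 -25.5 -0.2; 0 0 0 -34 -0.2; 0 0 0 -38.1 -0.2; 0 0 0 -38.1 -0.2; 0 0 0 -38.1 -0.2; 0 0 0 -38.1 -0.2"

```text
time_s: 14.55
tool_pos: [0.6115, 0.1558, 0.0719]
tool_rot: [-180.0, 0.0, 102.4]
force: [0.2, -0.0, 0.2]
grip_width: 0.0349
```

Run:
```python
from h import *
np.set_printoptions(precision=4,suppress=True)
o=get_obs(); print(o["time_s"],o["qpos"],o["tool_pos"],o["tool_rot"],o["grip_width"],o["force"],o["wrist_torque"])
im,d,K,T,k=look("wrist"); save('w6.png',im); P=cloud(d,K,T); print(T[:3,3])
for lo,hi in [(.043,.06),(.025,.033)]:
    q=P[(np.hypot(P[:,0]-.612,P[:,1]-.156)<.03)&(P[:,2]>lo)&(P[:,2]<hi)]
    print(len(q),len(q)>5 and rect(q))
```

```text
14.55 [ 19.2274  30.0649 -46.5849  94.3606  23.516   65.8555 -20.9614] [0.6115 0.1558 0.0719] [-179.9992    0.012   102.3545] 0.034850842249055075 [ 0.1698 -0.0319  0.1592] [-0.01   -0.1189  0.0027]
[0.5941 0.2355 0.2333]
829 (array([611.8, 155.4]), array([ 8.8, 28. ]), 12.3)
1774 (array([611.7, 155.7]), array([34.2, 33.8]), 12.5)
```

View pics/w6.png

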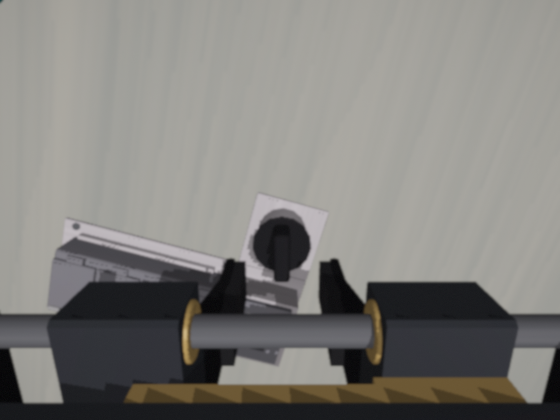

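Call:
drive_tool --moves "0 0 0.012 0 -0.2; 0 0 0.024 0 -0.2; 0 0 0.034 0 -0.2; 0 0 0.0395 0 -0.2; 0 0 0.0402 0 -0.2; 0 0 0.0402 0 -0.4; 0 0 0.0402 0 -0.6; 0 0 0.0402 0 -0.9"

```text
time_s: 15.4
tool_pos: [0.6118, 0.156, 0.0323]
tool_rot: [180.0, 0.0, 102.4]
force: [-0.6, -0.7, -0.4]
grip_width: 0.0184
```

Call:
drive_tool --moves "0 0 0 0 -1; 0 0 0 0 -1; 0 0 0 0 -1; 0 0 0 0 -1; 0 0 0 0 -1; 0 0 -0.002 0 -1; 0 0 -0.005 0 -1; 0 0 -0.01 0 -1"

```text
time_s: 16.2
tool_pos: [0.6111, 0.1557, 0.0416]
tool_rot: [-179.9, -0.0, 102.4]
force: [0.5, -0.9, -0.9]
grip_width: 0.0087
```

Call:
drive_tool --moves "0 0 -0.012 0 -1; 0 0 -0.0205 2 -1; -0.01 -0.003 -0.0205 6 -1; -0.035 -0.01 -0.0205 10 -1; -0.068 -0.02 -0.0205 14 -1; -0.1 -0.029 -0.0205 16.1 -1; -0.125 -0.0365 -0.0205 16.1 -1; -0.1383 -0.0403 -0.0205 16.1 -1"

```text
time_s: 17.0
tool_pos: [0.6022, 0.0087, 0.0631]
tool_rot: [179.9, 0.1, 86.1]
force: [0.8, 0.8, -1.7]
grip_width: 0.009
```

```bash
cat > slot.py <<'E'
from h import *
np.set_printoptions(precision=4,suppress=True)
look("side"); look("side"); look("side")
o=get_obs(); print(o["time_s"],o["tool_pos"],o["tool_rot"],o["force"],o["grip_width"])
a=np.radians(o["tool_rot"][2]); Rz=np.array([[np.cos(a),-np.sin(a)],[np.sin(a),np.cos(a)]])
im,d,K,T,k=look("wrist"); save('w7.png',im); P=cloud(d,K,T); tp=np.array(o["tool_pos"])
print('cam',T[:3,3])
q=P[(np.abs(P[:,0]-.607)<.013)&(np.abs(P[:,1]-.094)<.016)]
s=q[q[:,2]<.012]; s=T[:3,3]+(s-T[:3,3])*((.0205-T[2,3])/(s[:,2]-T[2,3]))[:,None]
print('slot',len(s),rect(s)); h=q[(q[:,2]<.025)]; h=T[:3,3]+(h-T[:3,3])*((.0305-T[2,3])/(h[:,2]-T[2,3]))[:,None]; print('hole',len(h),rect(h))
t=P[(np.abs(P[:,2]-.031)<.003)&(np.hypot(P[:,0]-.607,P[:,1]-.095)<.035)]; print('tab',rect(t),np.median(t[:,2]))
Q=np.c_[(P-tp)[:,:2]@Rz,P[:,2]-tp[2]]
f=Q[(np.abs(Q[:,1])<.03)&(Q[:,0]>-.02)&(Q[:,0]<.03)&(np.abs(Q[:,2])<.025)]
for lo in np.arange(-.01,.024,.004):
    g=f[(f[:,2]>=lo)&(f[:,2]<lo+.004)]
    if len(g)>5: print(round(lo,3),len(g),g.min(0),g.max(0))
E
python3 slot.py
```

```text
17.15 [0.6022 0.0121 0.0629] [179.9561  -0.0249  86.2246] [-0.2433 -1.1616  0.0372] 0.008945168505709915
cam [0.6079 0.0934 0.2244]
slot 471 (array([607. ,  92.1]), array([16. ,  7.3]), 85.9)
hole 1650 (array([607.8,  94.5]), array([24. , 16.5]), 87.0)
tab (array([599.5,  93.2]), array([43.8, 55.2]), 86.6) 0.03028183251423483
-0.006 772 [-0.0044 -0.0177 -0.006 ] [ 0.0165  0.0165 -0.002 ]
-0.002 177 [ 0.002  -0.0174 -0.002 ] [0.0166 0.0125 0.002 ]
0.002 211 [ 0.0077 -0.0139  0.002 ] [0.0136 0.0125 0.006 ]
0.006 228 [ 0.0079 -0.014   0.006 ] [0.0138 0.0126 0.01  ]
0.01 241 [ 0.0077 -0.014   0.01  ] [0.014  0.0125 0.014 ]
0.014 1111 [-0.0097 -0.0139  0.014 ] [0.0137 0.0124 0.018 ]
0.018 270 [-0.0075 -0.0142  0.018 ] [0.0126 0.0125 0.022 ]
0.022 222 [-0.005  -0.0148  0.022 ] [0.0106 0.0134 0.025 ]
```

View pics/w7.png

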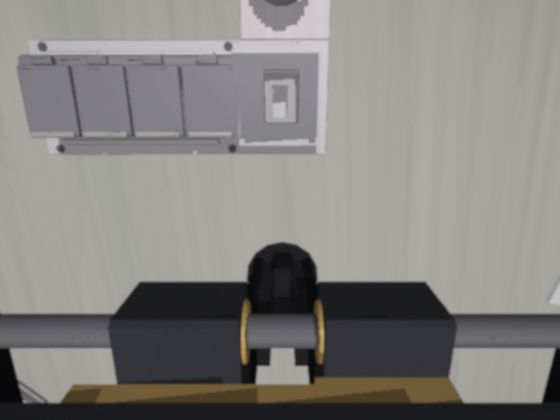

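The held flange reads −0.6 mm sideways and −0.8 mm along the wing. In the same view the slot is at (607.0, 92.1), so the TCP target is (606.5, 92.9).

Call:
drive_tool --moves "0.012 0 0 0 -1; 0.03 -0.0003 0 0 -1; 0.05 -0.0006 0 0 -1; 0.068 -0.0009 0 0 -1; 0.077 -0.0011 0 0 -1; 0.0808 -0.0011 0 0 -1; 0.0808 -0.0011 0.003 0 -1; 0.0808 -0.0011 0.006 0 -1"

```text
time_s: 18.0
tool_pos: [0.606, 0.092, 0.0559]
tool_rot: [-180.0, 0.0, 86.3]
force: [0.4, 0.5, -0.6]
grip_width: 0.0085
```

Call:
drive_tool --moves "0 0 0.001 0 -1; 0 0 0.003 0 -1; 0 0 0.005 0 -1; 0 0 0.006 0 -1; 0 0 0.007 0 -1; 0 0 0.0075 0 -1; 0 0 0.0075 0 -1; 0 0 0.0075 0 -1"

```text
time_s: 18.8
tool_pos: [0.606, 0.0929, 0.0489]
tool_rot: [180.0, 0.0, 86.3]
force: [-0.1, -0.4, -0.7]
grip_width: 0.009
```

Call:
drive_tool --moves "0 0.0004 0.0005 0 -1; 0 0.0004 0.001 0 -1; 0 0.0004 0.0015 0 -1; 0 0.0004 0.002 0 -1; 0 0.0004 0.0025 0 -1; 0 0.0004 0.003 0 -1; 0 0.0004 0.0035 0 -1; 0 0.0004 0.0037 0 -1"

```text
time_s: 19.6
tool_pos: [0.6063, 0.0928, 0.045]
tool_rot: [-180.0, 0.0, 86.3]
force: [-0.3, -0.0, -0.6]
grip_width: 0.0089
```

Call:
drive_tool --moves "0 0 0.0004 0 -1; 0 0 0.0008 0 -1; 0 0 0.0012 0 -1; 0 0 0.0016 0 -1; 0 0 0.002 0 -1; 0 0 0.0023 0 -1; 0 0 0.0023 0 -1; 0 0 0.0023 0 -1"

```text
time_s: 20.4
tool_pos: [0.6063, 0.0928, 0.0428]
tool_rot: [-180.0, 0.0, 86.3]
force: [-0.4, 0.1, -0.6]
grip_width: 0.0087
```

Call:
drive_tool --moves "0 0 0.0004 0 -1; 0 0 0.0008 0 -1; 0 0 0.0012 0 -1; 0 0 0.0016 0 -1; 0 0 0.002 0 -1; 0 0 0.0024 0 -1; 0 0 0.0024 0 -1; 0 0 0.0024 0 -1"

```text
time_s: 21.2
tool_pos: [0.6064, 0.0928, 0.0404]
tool_rot: [180.0, 0.0, 86.3]
force: [0.1, 0.0, -0.4]
grip_width: 0.0089
```

Call:
drive_tool --moves "0 0 0.0004 0 -1; 0 0 0.0008 0 -1; 0 0 0.0012 0 -1; 0 0 0.0016 0 -1; 0 0 0.002 0 -1; 0 0 0.002 0 -1; 0 0 0.002 0 -1; 0 0 0.002 0 -1"

```text
time_s: 22.0
tool_pos: [0.6064, 0.0928, 0.0384]
tool_rot: [180.0, 0.0, 86.3]
force: [0.0, 0.3, 1.1]
grip_width: 0.0089
```

Call:
drive_tool --moves "0 0 0.0003 0 -1; 0 0 0.0006 0 -1; 0 0 0.0009 0 -1; 0 0 0.0012 0 -1; 0 0 0.0012 0 -1; 0 0 0.0012 0 -1; 0 0 0.0012 0 -1; 0 0 0.0012 0 -1"

```text
time_s: 22.8
tool_pos: [0.6063, 0.0928, 0.0372]
tool_rot: [-180.0, 0.0, 86.3]
force: [-0.2, -0.0, -0.7]
grip_width: 0.0089
```

Call:
drive_tool --moves "0 0 0.0003 0 -1; 0 0 0.0006 0 -1; 0 0 0.0009 0 -1; 0 0 0.0012 0 -1; 0 0 0.0012 0 -1; 0 0 0.0012 0 -1; 0 0 0.0012 0 -1; 0 0 0.0012 0 -1"

```text
time_s: 23.6
tool_pos: [0.6064, 0.0928, 0.0363]
tool_rot: [180.0, 0.0, 86.3]
force: [-2.6, -0.8, 4.2]
grip_width: 0.0089
```

Call:
drive_tool --moves "0 0 0 3 -1; 0 0 0 8 -1; 0 0 0 13 -1; 0 0 0 18 -1; 0 0 0 23 -1; 0 0 0 28 -1; 0 0 0 33 -1; 0 0 0 36 -1"

```text
time_s: 24.4
tool_pos: [0.607, 0.093, 0.0363]
tool_rot: [179.9, -0.1, 50.2]
force: [-0.9, -0.6, 3.4]
grip_width: 0.009
```

Call:
drive_tool --moves "0 0 0 5 -1; 0 0 0 11 -1; 0 0 0 17 -1; 0 0 0 23 -1; 0 0 0 29 -1; 0 0 0 35 -1; 0 0 0 41 -1; 0 0 0 45 -1"

```text
time_s: 25.2
tool_pos: [0.607, 0.0931, 0.0363]
tool_rot: [-180.0, -0.1, 5.1]
force: [-0.7, 0.2, 2.6]
grip_width: 0.009
```

Call:
drive_tool --moves "0 0 0 4 -1; 0 0 0 7 -1; 0 0 0 9 -1; 0 0 0 9 -1; 0 0 0 9 -1; 0 0 0 9 -1; 0 0 0 9 -1; 0 0 0 9 -1"

```text
time_s: 26.0
tool_pos: [0.607, 0.0931, 0.0363]
tool_rot: [-180.0, -0.1, -3.7]
force: [2.4, 1.1, 2.5]
grip_width: 0.0088
```

Run:
```python
from h import *
o=get_obs(); print({k:np.round(o[k],3) for k in ["tool_pos","tool_rot","force","wrist_torque","grip_width","qpos"]})
im,d,K,T,k=look("wrist"); save('w8.png',im)
```

```text
{'tool_pos': array([0.607, 0.093, 0.036]), 'tool_rot': array([-1.79969e+02, -7.50000e-02, -3.65800e+00]), 'force': array([2.42 , 1.056, 2.531]), 'wrist_torque': array([ 0.257, -0.365,  0.019]), 'grip_width': np.float64(0.009), 'qpos': array([   9.518,   25.008,  -25.403,   99.038,   12.256,   58.622,
       -113.864])}
```

View pics/w8.png

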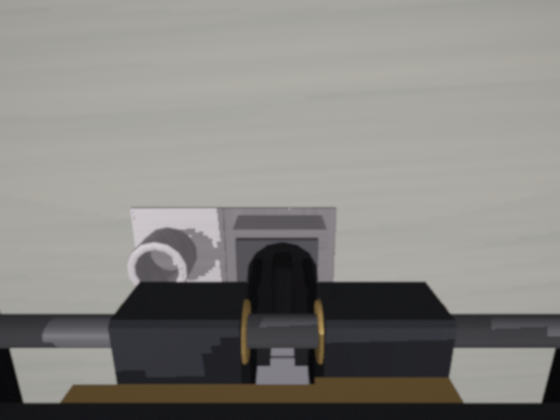

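The wing now lies along the holder's x. I'll do a small lift test, return, open gently and rise.

Call:
drive_tool --moves "0 0 -0.0003 0 -1; 0 0 -0.0006 0 -1; 0 0 -0.0009 0 -1; 0 0 -0.0012 0 -1; 0 0 -0.0012 0 -1; 0 0 -0.0012 0 -1; 0 0 -0.0012 0 -1; 0 0 -0.0012 0 -1"

```text
time_s: 26.85
tool_pos: [0.6055, 0.0924, 0.0366]
tool_rot: [180.0, 0.1, -3.7]
force: [0.2, 0.1, -4.8]
grip_width: 0.0092
```

Call:
drive_tool --moves "0 0 0.0004 0 -1; 0 0 0.0006 0 -1; 0 0 0.0006 0 -0.9; 0 0 0.0006 0 -0.6; 0 0 0.0006 0 -0.4; 0 0 0.0006 0 -0.3; 0 0 0.0006 0 -0.3; 0 0 0.0006 0 -0.3"

```text
time_s: 27.65
tool_pos: [0.6066, 0.0929, 0.0369]
tool_rot: [-180.0, -0.0, -3.7]
force: [0.9, 0.4, -0.2]
grip_width: 0.0298
```

Call:
drive_tool --moves "0 0 -0.005 0 -0.3; 0 0 -0.015 0 -0.3; 0 0 -0.03 0 -0.3; -0.02 0 -0.05 0 -0.3; -0.05 0 -0.075 0 -0.3; -0.08 0 -0.1 0 -0.3; -0.09 0 -0.11 0 -0.3; -0.09 0 -0.11 0 -0.3"

```text
time_s: 28.45
tool_pos: [0.5172, 0.0993, 0.1501]
tool_rot: [180.0, -0.3, -3.6]
force: [0.5, -0.6, 1.4]
grip_width: 0.0303
```

Run:
```python
from h import *
np.set_printoptions(precision=4,suppress=True)
o=get_obs(); print(o["time_s"],o["tool_pos"],o["force"],o["grip_width"])
im,d,K,T,k=look("wrist"); save('w9.png',im); P=cloud(d,K,T)
n=P[np.hypot(P[:,0]-.607,P[:,1]-.094)<.03]
for lo,hi in [(.046,.06),(.0325,.038)]:
    q=n[(n[:,2]>lo)&(n[:,2]<hi)]; print(len(q),len(q)>5 and rect(q),np.median(q[:,2]))
q=P[(np.hypot(P[:,0]-.6,P[:,1]-.095)<.06)&(abs(P[:,2]-.0302)<.0015)]; print('org top',rect(q))
```

```text
28.45 [0.5172 0.0993 0.1501] [ 0.5154 -0.5742  1.4456] 0.030301798335644784
609 (array([606.3,  90.7]), array([ 8.7, 27.5]), 86.4) 0.053099316465168855
1203 (array([606.6,  90.8]), array([34. , 34.1]), 17.3) 0.03350193298732107
org top (array([583.1,  95.5]), array([40.3, 85.8]), 86.6)
```

View pics/w9.png

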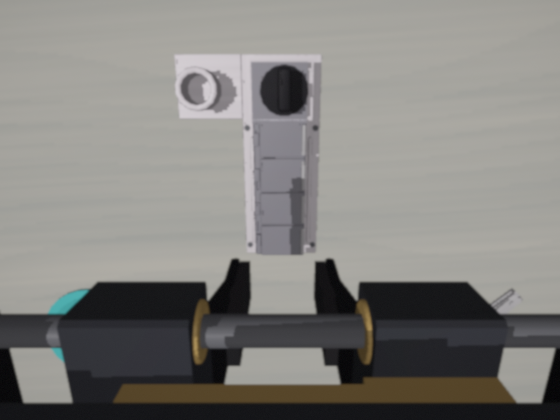

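The picture shows the flange at (284,90), flat on the tab, with the wing along the channel. The organiser is in the channel against the block and the bystanders are where they were. I'll hand in now.

```bash
python3 -c "
from cell import *
print(sign_off())"
```

```text
the job is handed in; nothing more can be done
None
```

The organiser is home in its channel against the block, and the thumbscrew is seated through both holes and locked. I handed in at about 28.5 s, with the gripper clear of everything.

- **Organiser:** I set the middle-sized one level into the channel and slid it against the block, with a highest reading of about 5.6 N. My first grasp missed because the fingers closed too late. It touched nothing and the organiser had not moved, so I repeated it.
- **Thumbscrew:** It went down through both holes and the socket slot in one go, and the flange landed with about 4 N. I then turned it 90° clockwise.
- **Last checks:**
  - **Lock:** The screw held against a light upward pull of about 5 N.
  - **Wing angle:** The wing lies along the holder's x to within the measurement.
  - **Flange height:** The flange top read 33.5 mm against the 34.2 mm expected, which fits the roughly 0.8 mm that camera reads low.
  - **Side position:** The wrist camera put the screw about 2 mm further to the side (y) than the gripper's own position. I put this down to that camera's calibration offset.
- **Surroundings:** The coaster and clipper show undisturbed in the last picture. I did not re-measure the charger and the battery rack, but the arm did not come near them.

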